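# Work the transport wedge out of the bench shaker

## Task

The white laboratory shaker that carries the round white bottle is still locked by the grey transport wedge jammed in its front slot. Take the wedge by its upright steel post and work it loose with side pulls of about a centimetre each, first to the left, then to the right, then to the left again (left and right as seen from the robot), then slide it straight out towards the robot until it is clear of the machine and lay it flat in the steel tray. Leave the other shaker's wedge where it is.

Things in the scene. Friction and masses are not known exactly. Their poses are not given: they have to be found in the camera images.
- wedge_grip (a point): The wedge to remove: grey plastic, 100 mm long, 26 high, 34 wide at the tail (robot side), 16 at the nose; on the bench, 140 g. Round upright steel post, 18 mm across, from its top to 76 mm above its underside. Point: on the post's axis, 52 mm above the underside, 15 mm from the tail face; the wedge's middle lies 35 mm along +x. x: tail to nose, z up. It swivels in a grip on the post.
- shaker: Fixed shaker with the round bottle: 180 (x) x 160 (y) x 50 mm. Origin: centre of underside. Front face x = -90 mm; x away from robot, y to robot's left. Post starts at x -120, y 0; wedge comes out along -x, clear after 60 mm (pull 65 to 90). Two sprung rubber jaws (6 N each) pinch the nose half; it swings about them, 60 mm beyond the post; 10 mm aside takes about 10 N. A strap bars lifting.
- tray_in (a point): Fixed open steel tray, outside 170 mm (x) by 150 mm (y), 25 mm high, inside 162 by 142 mm. Point: centre of its inner floor; axes along its sides, z up. The wedge fits in at any yaw if the middle of its length is near this point.
- wedge_b_grip (a point): The same point on the post of the identical wedge in the other shaker, the one that carries a square metal block with holes. Leave it alone.
Things that resemble listed ones, but are neither listed nor needed, are in the scene too. Leave any green or orange look-alike of the part that bears wedge_grip alone.

How it is judged:
By the outcome, as a careful person would: the job done as asked, in the order asked, and still so for the second after the job is handed in, with the robot touching nothing.
It also fails if it takes over 51 s, if anything falls off the work surface, if the arm or the gripper's body presses on something with over 40 N, if the wrist force passes 120 N, or if a joint passes its speed limit or range.

## Robot

A 6-joint arm with a two-finger parallel gripper is mounted at the origin on the work surface. World frame = base frame: x ahead of the robot, y to its left, z up, the work surface at z = 0. Lengths are in m, angles in rad, forces in N, time in s.
With the tool pointing down it reaches from about 0.35 to 1 m from the base axis. Payload 7.1 kg.
Tool frame: the origin (TCP) lies between the finger pads; the fingertips stand 19 mm ahead of it and the grasp point (between the pads) is the TCP; z points along the fingers, y is the line along which they close (so a half turn about z gives the same grasp; the last joint's range is limited). The gripper opens to 85 mm and grips with 20 to 120 N. Pads are 22 mm wide; open, the fingers measure 114 mm over their backs; the gripper's body (76 mm by 85 mm) begins 54 mm behind the grasp point. The pads swing forward as they close: fully open they stand 13 mm farther back than shut.
Start: joints at [-1.347, 0.423, 1.63, -0, 1.089, -0.019], TCP at [0.15, -0.607, 0.25] pointing down, gripper open.
Joint ranges: [-3, 3], [-0.9, 2.11], [0.09, 2.58], [-1.31, 4.45], [0.11, 2.69], [-2.54, 2.54]. Speed limits (rad/s): [2.39, 2.39, 3.01, 3.14, 3.14, 3.14].

## Interface

Orientations are given as [roll, pitch, yaw] about the fixed x, y, z axes, in that order (R = Rz(yaw) Ry(pitch) Rx(roll)).
In Python, from bench import robot gives the robot as it stands. The module is installed in compiled form; this text tells all that it offers.
- The arm moves only by the tool servo_tool, never from a script. Its argument "rows" is a list of rows, each a list of 3 entries, a list of its own where there are three numbers: the shift along the world's x, y, z in units of 60 mm (1.0 is 60 mm), then the turn about the world's z in units of 6 degrees (1.0 is 6 degrees), then the finger opening in mm, from 0 to 85.4. In form: [[[tx, ty, tz], turn, grip], ...]. A call has 1 to 5 rows; each row is the pose to reach, as a shift and turn from the pose commanded when the call began; what a row does not reach only later rows make up. A row lasts 1/8 s, in which the tool goes at most 62.5 mm and 10.7 degrees, less where a joint would pass 70% of its speed; a pose out of reach is approached as far as the arm can. A call with a gripper value outside its range is refused whole. The fingers move at their own pace and stop on an object; "grip_force" is the grip in N (left out, the last holds). Time passes only in rows, so rows that repeat a pose let the fingers close. It gives the time, the measured TCP pose, the force, the opening and the grip force at its end, in the units of the state.
- robot.sense(): the state, without advancing time (a new reading comes with each control period).
- robot.snapshot(name): name is "scene" or "top" or "wrist"; returns the picture (400x640x3 uint8, red, green, blue); there is no depth.
- robot.camera_info(name): a dict with "fx", "fy", "cx", "cy" (pixels), "extrinsics" (4x4, takes a point from camera to world coordinates); the wrist camera has in their place "T_tool_cam" (4x4, takes a point from camera to tool coordinates, whose origin is the TCP and whose axes are the flange's). Camera axes: x right, y up, looking along -z (the intrinsics and any distortion apply to the point x, -y, -z); pixel columns grow to the right and rows downward; lengths in m; the calibration is good to about 2 mm. The wrist camera is an equidistant fisheye: a pixel r from the principal point sees the ray r / f radians off the axis. A picture is of the moment at which its call begins: read the wrist's pose just before it. camera_info takes no time and is no camera call.
- robot.finish_job(): hands the job in; it is judged then, once.
The state is a dict: "t": time; "joints": joint angles; "joint_velocities": joint speeds; "joint_efforts": joint torques, N m; "position": TCP position; "tcp_rot": TCP orientation; "wrist_force": force on the tool from outside, world axes, zero at the start; "moment": the same for the moment, N m; "gripper_width": finger opening in m; "grasp_force": force on a finger pad.
Only numpy, scipy, OpenCV 4.12 (cv2) and the standard library are available. Lean on these libraries where they do the work, as an engineer would, in place of code of your own. Each camera call takes 0.05 s, during which the arm holds its last target. There are 200 camera calls.

## Working session

There is one attempt and no reset: what is moved stays moved. The work goes in short steps, Python scripts to look and compute and a tool call to move; the robot and the scene stay as the last step left them, time stands still between calls to the robot, and variables do not carry over. Pictures are saved under pics/ and viewed, at most 10 in all, crops included, and the job is handed in when it is done.

Besides the shell and the picture viewer there is one more tool, called after "Request:" by a JSON object that holds its "op" and its "data". servo_tool: Moves the arm, as the interface text tells. Its arguments: {"type":"object","properties":{"rows":{"type":"array"},"grip_force":{"type":"number"}},"required":["rows"]}

```bash
mkdir -p pics; python3 - <<'E'
from bench import robot
import cv2
s=robot.sense();print(s['t'],s['position'],s['tcp_rot'],s['gripper_width'])
for n in("scene","top"):
    im=robot.snapshot(n);cv2.imwrite(f"pics/{n}0.png",im[:,:,::-1])
    print(n,robot.camera_info(n))
print(robot.camera_info("wrist"))
E
```

```text
0.0 [ 0.15014237 -0.60615241  0.24954262] [-3.14004547e+00 -2.43840515e-05  2.42799107e-01] 0.08550407785725679
scene {'fx': 388.41120242216425, 'fy': 388.41120242216425, 'cx': 315.97730220673014, 'cy': 204.94235161920534, 'extrinsics': array([[-0.70404579, -0.52255959,  0.48088564,  1.02406734],
       [ 0.71009645, -0.52668573,  0.46729559,  0.51731799],
       [ 0.00908581,  0.67047268,  0.74187858,  0.78201129],
       [ 0.        ,  0.        ,  0.        ,  1.        ]])}
top {'fx': 379.48400794876426, 'fy': 379.48400794876426, 'cx': 320.2645830351093, 'cy': 197.62763238792263, 'extrinsics': array([[ 0.01541907,  0.99199193, -0.12535654,  0.43369563],
       [-0.99985066,  0.01627554,  0.00581097,  0.09551194],
       [ 0.00780468,  0.12524822,  0.99209474,  1.02062074],
       [ 0.        ,  0.        ,  0.        ,  1.        ]])}
{'fx': 309.70691628693146, 'fy': 309.70691628693146, 'cx': 319.2598245709054, 'cy': 198.06997508981726, 'T_tool_cam': array([[ 1.42639592e-03,  9.53831820e-01,  3.00337851e-01,
         7.72674148e-02],
       [ 9.99998746e-01, -1.15410043e-03, -1.08403393e-03,
         8.72864778e-04],
       [-6.87366012e-04,  3.00339021e-01, -9.53832270e-01,
        -1.22993532e-01],
       [ 0.00000000e+00,  0.00000000e+00,  0.00000000e+00,
         1.00000000e+00]])}
```

View pics/scene0.png

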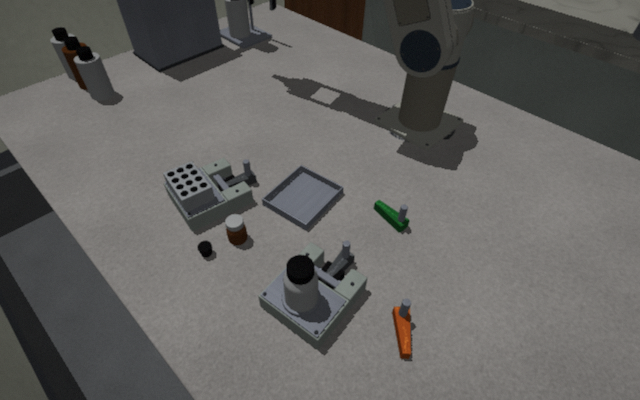

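View pics/top0.png

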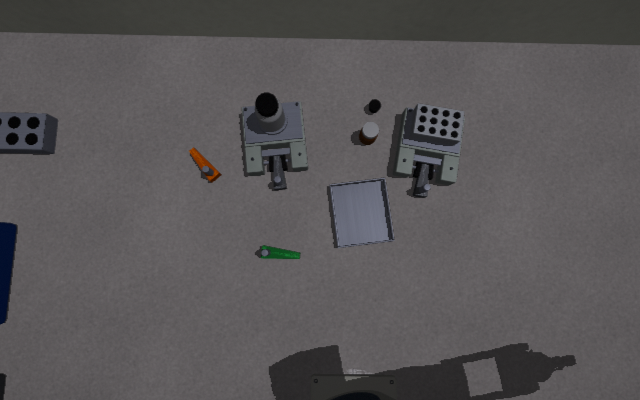

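The shaker with the round bottle, black-capped, is at top (273,138) and scene (315,290), and its grey wedge's post is near top (280,183) and scene (347,250). The other wedge candidates are:
- **Square block shaker's wedge:** top (422,185), to be left alone.
- **Orange look-alike:** top (205,165), to be left alone.
- **Green look-alike:** top (278,253), to be left alone.

I'll confirm the target in an enlarged crop.

```bash
python3 - <<'E'
import cv2,numpy as np
a=cv2.imread("pics/top0.png")[90:215,225:400];b=cv2.imread("pics/scene0.png")[225:350,250:400]
f=lambda i,w,h:cv2.convertScaleAbs(cv2.resize(i,(w,h),interpolation=cv2.INTER_CUBIC),alpha=1.5)
cv2.imwrite("pics/crop1.png",np.hstack([f(a[:,:95],380,500),f(b[:,20:120],400,500)]))
E
```

```text
(no output)
```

View pics/crop1.png

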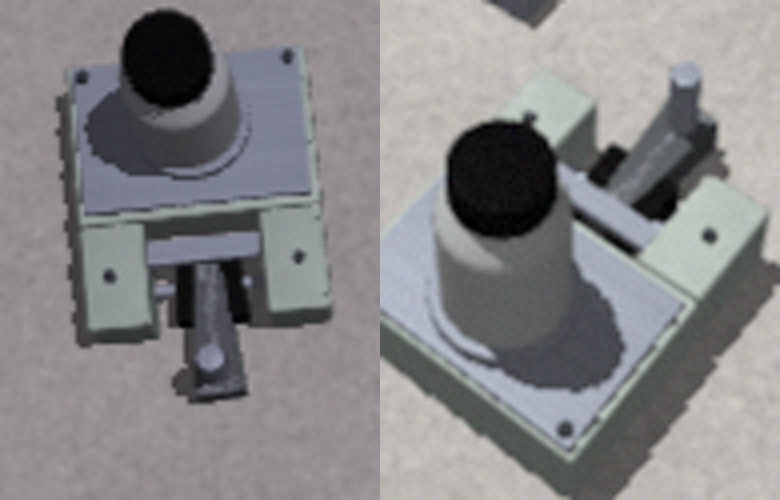

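```bash
cat > h.py <<'E'
import numpy as np
from bench import robot
def ray(n,u,v):
    c=robot.camera_info(n);E=c["extrinsics"]
    d=E[:3,:3]@np.array([(u-c["cx"])/c["fx"],-(v-c["cy"])/c["fy"],-1]);return E[:3,3],d/np.linalg.norm(d)
def plane(n,u,v,z):
    o,d=ray(n,u,v);return o+d*(z-o[2])/d[2]
def tri(n1,p1,n2,p2):
    o1,d1=ray(n1,*p1);o2,d2=ray(n2,*p2)
    s=np.linalg.lstsq(np.c_[d1,-d2],o2-o1,rcond=None)[0]
    a,b=o1+d1*s[0],o2+d2*s[1];return (a+b)/2,np.linalg.norm(a-b)
def wray(u,v,s):
    from scipy.spatial.transform import Rotation as R
    c=robot.camera_info("wrist");T=np.eye(4);T[:3,:3]=R.from_euler("xyz",s["tcp_rot"]).as_matrix();T[:3,3]=s["position"]
    E=T@c["T_tool_cam"];x,y=(u-c["cx"])/c["fx"],(v-c["cy"])/c["fy"];r=np.hypot(x,y);k=np.sin(r)/r if r else 1
    return E[:3,3],E[:3,:3]@np.array([x*k,-y*k,-np.cos(r)])
def wplane(u,v,s,z):
    o,d=wray(u,v,s);return o+d*(z-o[2])/d[2]
E
python3 - <<'E'
from h import *
import cv2
np.set_printoptions(precision=4,suppress=True)
print(tri("top",(277,179.5),"scene",(346.3,242.5)),plane("top",277,179.5,.076))
L=plane("top",247.5,172.5,.05);Rr=plane("top",307,166.5,.05);d=L-Rr
print("front",L,Rr,np.linalg.norm(d),"yaw",np.degrees(np.arctan2(-d[0],d[1])))
# scene: outer right-front corner (767,210) 
print(plane("scene",270+(767-380)/4,225+210/4,.05),plane("scene",270+(545-380)/4,225+70/4,.05))
c=[plane("top",*p,.025) for p in((328.5,185),(384,180.5),(393,238.5),(337.5,246.5))]
print(c,sum(c)/4,[np.linalg.norm(c[i]-c[i-1]) for i in range(4)])
E
```

```text
(array([0.5977, 0.2001, 0.0738]), np.float64(0.00016878215166712094)) [0.5973 0.1998 0.076 ]
front [0.619  0.2797 0.05  ] [0.6375 0.1256 0.05  ] 0.15518778215325302 yaw 6.844643186514477
[0.6223 0.2839 0.05  ] [0.6414 0.1317 0.05  ]
[array([0.5937, 0.0683, 0.025 ]), array([ 0.6083, -0.0793,  0.025 ]), array([ 0.455, -0.102,  0.025]), array([0.432 , 0.0428, 0.025 ])] [ 0.5222 -0.0175  0.025 ] [np.float64(0.16363851658728357), np.float64(0.1483833056696995), np.float64(0.15493836071626027), np.float64(0.14666356920362464)]
```

```bash
python3 - <<'E'
from h import *
np.set_printoptions(precision=4,suppress=True)
print("bottle cap",tri("top",(225+168/4,90+55/4),"scene",(270+(502-380)/4,225+180/4)))
print("green post",plane("top",263,252,.076), "orange post",plane("top",206,170,.076))
print("amber bottle",plane("top",369,128,.06))
p=np.array([.598,.200,.20]);s=robot.sense();print((p-s['position'])/.06,s['joints'])
E
```

```text
bottle cap (array([0.7607, 0.2206, 0.1633]), np.float64(0.004214274348791393))
green post [0.4159 0.2288 0.076 ] orange post [0.6187 0.3797 0.076 ]
amber bottle [ 0.7406 -0.0347  0.06  ]
[ 7.4638 13.4371 -0.8271] [-1.347   0.4238  1.6306 -0.      1.0886 -0.019 ]
```

Request:
{"op": "servo_tool", "data": {"rows": [[[0.5,0.9,0],0,85],[[1,1.8,0],-0.3,85],[[1.5,2.7,0],-0.6,85],[[2,3.6,0],-0.9,85],[[2.5,4.5,0],-1.15,85]]}}

```text
t: 0.72
position: [0.3008, -0.3348, 0.2502]
tcp_rot: [-3.142, -0.0, 0.121]
wrist_force: [0.8, -0.4, 0.8]
gripper_width: 0.0849
grasp_force: 0.0
```

Request:
{"op": "servo_tool", "data": {"rows": [[[0.5,0.9,0],0,85],[[1,1.8,0],0,85],[[1.5,2.7,0],0,85],[[2,3.6,0],0,85],[[2.5,4.5,0],0,85]]}}

```text
t: 1.35
position: [0.4509, -0.0647, 0.2504]
tcp_rot: [3.141, -0.0, 0.123]
wrist_force: [0.2, -0.9, -0.3]
gripper_width: 0.0853
grasp_force: 0.0
```

Request:
{"op": "servo_tool", "data": {"rows": [[[0.5,0.9,0],0,85],[[1,1.8,0],0,85],[[1.5,2.7,0],0,85],[[2,3.6,0],0,85],[[2.45,4.45,-0.6],0,85]]}}

```text
t: 1.98
position: [0.5977, 0.199, 0.2191]
tcp_rot: [-3.141, -0.006, 0.123]
wrist_force: [0.3, 0.1, 1.1]
gripper_width: 0.0852
grasp_force: 0.0
```

Request:
{"op": "servo_tool", "data": {"rows": [[[0,0,-0.2],0,85],[[0,0,-0.2],0,85]]}}

```text
t: 2.22
position: [0.5937, 0.1957, 0.2035]
tcp_rot: [3.141, 0.004, 0.123]
wrist_force: [0.9, -0.0, -0.8]
gripper_width: 0.0848
grasp_force: 0.0
```

```bash
python3 - <<'E'
from h import *
import cv2
s=robot.sense();im=robot.snapshot("wrist")
print(s['t'],s['position'],s['tcp_rot'],s['wrist_force'])
cv2.imwrite("pics/w1.png",im[:,:,::-1])
E
```

```text
2.225 [0.59366581 0.19566995 0.20353227] [3.14062777 0.00395652 0.12292237] [ 0.90861911 -0.04927071 -0.8336017 ]
```

View pics/w1.png

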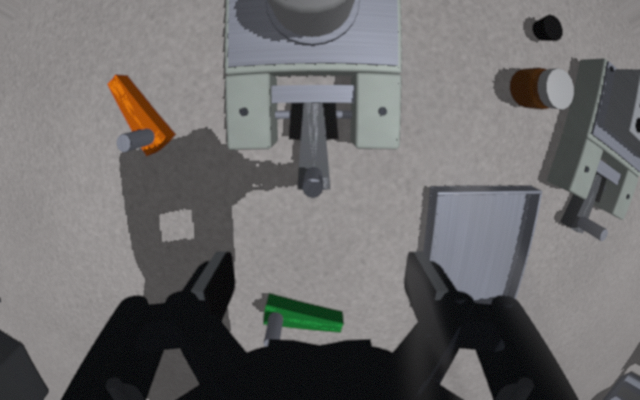

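The wrist view is centred on the round-bottle shaker. Its post top is near (313,183), the front block corners are at (229,149) and (400,147), and the tray's far corners are at (430,187) and (540,189).

```bash
python3 - <<'E'
from h import *
np.set_printoptions(precision=4,suppress=True)
s=robot.sense();print(s['position'])
for v in(174,183,190):print("post",wplane(313,v,s,.076))
L=wplane(229,149,s,.05);R=wplane(400,147,s,.05);d=L-R
print(L,R,np.linalg.norm(d),np.degrees(np.arctan2(-d[0],d[1])),(L+R)/2)
print("tray far",wplane(430,187,s,.025),wplane(540,189,s,.025))
E
```

```text
[0.5943 0.1953 0.2048]
post [0.6126 0.2017 0.076 ]
post [0.6048 0.2007 0.076 ]
post [0.5988 0.2    0.076 ]
[0.6213 0.2818 0.05  ] [0.6423 0.1251 0.05  ] 0.1581733957735248 7.642043987105024 [0.6318 0.2034 0.05  ]
tray far [0.6029 0.0769 0.025 ] [ 0.6213 -0.0764  0.025 ]
```

Request:
{"op": "servo_tool", "data": {"rows": [[[0.07,0,-0.6],0.05,85],[[0.07,0,-1.2],0.05,85],[[0.07,0,-1.2],0.05,85],[[0.07,0,-1.2],0.05,85],[[0.07,0,-1.2],0.05,85]]}}

```text
t: 2.9
position: [0.6005, 0.1962, 0.1355]
tcp_rot: [-3.141, -0.003, 0.127]
wrist_force: [-0.2, 0.4, 0.7]
gripper_width: 0.0847
grasp_force: 0.0
```

```bash
python3 - <<'E'
from h import *
import cv2
s=robot.sense();im=robot.snapshot("wrist")
print(s['t'],s['position'],s['tcp_rot'],s['wrist_force'])
cv2.imwrite("pics/w2.png",im[:,:,::-1])
for v in range(180,260,10):print(v,wplane(312,v,s,.076))
E
```

```text
2.9 [0.6004703  0.19623913 0.13546889] [-3.14103709 -0.00332467  0.12719352] [-0.20277867  0.39260366  0.72533842]
180 [0.63137586 0.20365859 0.076     ]
190 [0.62510585 0.20288799 0.076     ]
200 [0.61871981 0.20210628 0.076     ]
210 [0.61220081 0.20131147 0.076     ]
220 [0.6055306  0.20050145 0.076     ]
230 [0.59868944 0.19967393 0.076     ]
240 [0.59165585 0.19882644 0.076     ]
250 [0.58440626 0.19795628 0.076     ]
```

View pics/w2.png

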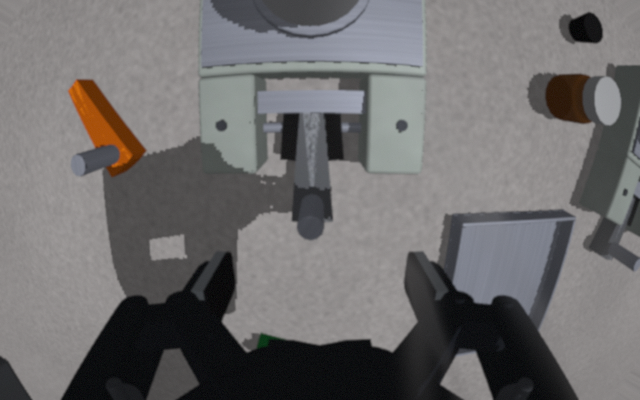

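Post top is at (311,226), which gives (0.6015, 0.200), so the TCP needs about +1 mm in x and +4 mm in y before descending.

Request:
{"op": "servo_tool", "data": {"rows": [[[0.02,0.06,-0.3],0,85],[[0.02,0.06,-0.7],0,85],[[0.02,0.06,-1.1],0,85],[[0.02,0.06,-1.38],0,85],[[0.02,0.06,-1.38],0,85]]}}

```text
t: 3.58
position: [0.5994, 0.1996, 0.0486]
tcp_rot: [3.141, 0.003, 0.128]
wrist_force: [0.4, 0.4, 0.0]
gripper_width: 0.0854
grasp_force: 0.0
```

Request:
{"op": "servo_tool", "data": {"rows": [[[0.03,0,0.06],0,40],[[0.03,0,0.06],0,5],[[0.03,0,0.06],0,5],[[0.03,0,0.06],0,5],[[0.03,0,0.06],0,5]], "grip_force": 60}}

```text
t: 4.2
position: [0.6026, 0.2003, 0.0548]
tcp_rot: [-3.141, -0.001, 0.127]
wrist_force: [-1.9, 2.6, 5.7]
gripper_width: 0.0163
grasp_force: 58.3
```

Request:
{"op": "servo_tool", "data": {"rows": [[[0,0,0],0,5],[[0,0,0],0,5],[[0,0,0],0,5],[[0,0,0],0,5]]}}

```text
t: 4.7
position: [0.6026, 0.2003, 0.0548]
tcp_rot: [-3.141, -0.001, 0.128]
wrist_force: [-1.3, 1.7, 5.5]
gripper_width: 0.0167
grasp_force: 58.3
```

Request:
{"op": "servo_tool", "data": {"rows": [[[-0.005,0.06,0],0,5],[[-0.01,0.12,0],0,5],[[-0.01,0.18,0],0,5],[[-0.01,0.18,0],0,5],[[-0.01,0.18,0],0,5]]}}

```text
t: 5.32
position: [0.6014, 0.2084, 0.0548]
tcp_rot: [3.139, 0.001, 0.127]
wrist_force: [-2.6, -10.5, 10.8]
gripper_width: 0.0166
grasp_force: 59.2
```

Request:
{"op": "servo_tool", "data": {"rows": [[[0,0.03,0],0,5],[[0,0.03,0],0,5],[[0,0.03,0],0,5]]}}

```text
t: 5.7
position: [0.6013, 0.2095, 0.0549]
tcp_rot: [3.138, 0.002, 0.127]
wrist_force: [-2.8, -15.2, 12.2]
gripper_width: 0.0166
grasp_force: 59.4
```

Request:
{"op": "servo_tool", "data": {"rows": [[[0,0.015,0],0,5],[[0,0.015,0],0,5],[[0,0.015,0],0,5]]}}

```text
t: 6.08
position: [0.6012, 0.2101, 0.0548]
tcp_rot: [3.138, 0.003, 0.127]
wrist_force: [-2.7, -16.1, 13.1]
gripper_width: 0.0168
grasp_force: 59.5
```

Request:
{"op": "servo_tool", "data": {"rows": [[[0.01,-0.1,0],0,5],[[0.02,-0.22,0],0,5],[[0.03,-0.34,0],0,5],[[0.035,-0.43,0],0,5],[[0.035,-0.43,0],0,5]]}}

```text
t: 6.7
position: [0.6034, 0.1894, 0.055]
tcp_rot: [-3.139, -0.0, 0.128]
wrist_force: [-5.5, 9.8, 7.6]
gripper_width: 0.0165
grasp_force: 59.7
```

Request:
{"op": "servo_tool", "data": {"rows": [[[0,0,0],0,5],[[0,0,0],0,5]]}}

```text
t: 6.95
position: [0.6034, 0.1895, 0.0549]
tcp_rot: [-3.139, -0.0, 0.128]
wrist_force: [-5.4, 10.6, 7.7]
gripper_width: 0.0162
grasp_force: 59.7
```

Request:
{"op": "servo_tool", "data": {"rows": [[[-0.01,0.1,0],0,5],[[-0.02,0.22,0],0,5],[[-0.03,0.34,0],0,5],[[-0.035,0.42,0],0,5],[[-0.035,0.42,0],0,5]]}}

```text
t: 7.58
position: [0.601, 0.2102, 0.0549]
tcp_rot: [3.138, 0.003, 0.128]
wrist_force: [-3.5, -12.7, 13.7]
gripper_width: 0.0169
grasp_force: 60.4
```

Request:
{"op": "servo_tool", "data": {"rows": [[[0,0,0],0,5],[[0,0,0],0,5]]}}

```text
t: 7.82
position: [0.601, 0.2102, 0.0549]
tcp_rot: [3.139, 0.003, 0.127]
wrist_force: [-3.4, -12.2, 13.5]
gripper_width: 0.0165
grasp_force: 60.4
```

Request:
{"op": "servo_tool", "data": {"rows": [[[0.01,-0.1,0],0,5],[[0.02,-0.205,0],0,5],[[0.02,-0.205,0],0,5],[[0.02,-0.205,0],0,5]]}}

```text
t: 8.32
position: [0.6025, 0.2006, 0.0549]
tcp_rot: [-3.141, 0.001, 0.128]
wrist_force: [-5.0, 1.5, 9.9]
gripper_width: 0.0167
grasp_force: 59.9
```

Request:
{"op": "servo_tool", "data": {"rows": [[[-0.1,-0.013,0],0,5],[[-0.2,-0.026,0],0,5],[[-0.3,-0.038,0],0,5],[[-0.4,-0.051,0],0,5],[[-0.5,-0.064,0],0,5]]}}

```text
t: 8.95
position: [0.5751, 0.1973, 0.0551]
tcp_rot: [-3.141, -0.006, 0.128]
wrist_force: [5.3, 2.3, 2.4]
gripper_width: 0.0166
grasp_force: 59.2
```

Request:
{"op": "servo_tool", "data": {"rows": [[[-0.15,-0.019,0],0,5],[[-0.3,-0.038,0],0,5],[[-0.45,-0.057,0],0,5],[[-0.6,-0.076,0],0,5],[[-0.7,-0.089,0],0,5]]}}

```text
t: 9.57
position: [0.532, 0.1914, 0.055]
tcp_rot: [-3.141, -0.003, 0.128]
wrist_force: [4.6, 0.3, 6.7]
gripper_width: 0.0165
grasp_force: 59.8
```

Request:
{"op": "servo_tool", "data": {"rows": [[[-0.08,-0.01,0],0,5],[[-0.15,-0.019,0],0,5],[[-0.15,-0.019,0],0,5]]}}

```text
t: 9.95
position: [0.5229, 0.1902, 0.0549]
tcp_rot: [-3.141, -0.003, 0.128]
wrist_force: [2.7, 0.4, 7.7]
gripper_width: 0.0167
grasp_force: 59.9
```

```bash
python3 - <<'E'
from h import *
import cv2
s=robot.sense();im=robot.snapshot("wrist")
print(s['t'],s['position'],s['wrist_force'])
cv2.imwrite("pics/w3.png",im[:,:,::-1])
E
```

```text
9.95 [0.52287111 0.19021052 0.05494138] [2.7283526  0.38552228 7.70402999]
```

View pics/w3.png

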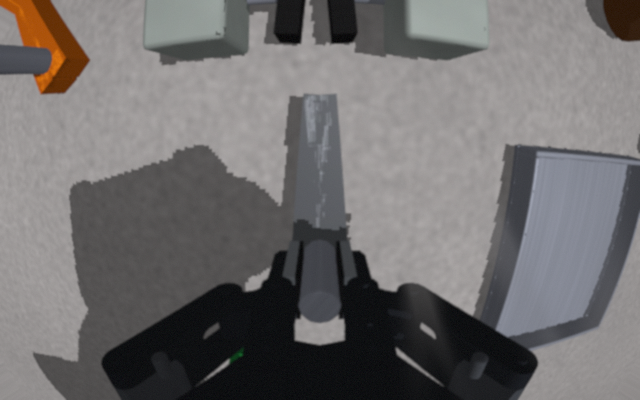

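The wedge is clear: its nose is at (320,95) and the front face at row ~50. Next I lift it and carry it over the tray.

Request:
{"op": "servo_tool", "data": {"rows": [[[0,0,0.2],0,5],[[0,0,0.5],0,5],[[0,0,0.8],0,5],[[0,0,1.0],0,5],[[0,0,1.0],0,5]]}}

```text
t: 10.62
position: [0.5226, 0.1903, 0.1154]
tcp_rot: [-3.141, -0.002, 0.128]
wrist_force: [-0.4, -0.6, -2.5]
gripper_width: 0.0167
grasp_force: 59.0
```

Request:
{"op": "servo_tool", "data": {"rows": [[[-0.05,-0.3,0],0,5],[[-0.13,-0.8,0],0,5],[[-0.21,-1.3,0],0,5],[[-0.29,-1.8,0],0,5],[[-0.37,-2.3,0],0,5]]}}

```text
t: 11.25
position: [0.4984, 0.0503, 0.1133]
tcp_rot: [3.142, 0.002, 0.127]
wrist_force: [0.1, -1.1, -1.5]
gripper_width: 0.0164
grasp_force: 59.0
```

Request:
{"op": "servo_tool", "data": {"rows": [[[-0.08,-0.5,0],0,5],[[-0.15,-0.9,0],0,5],[[-0.18,-1.17,0],0,5],[[-0.18,-1.17,0],0,5],[[-0.18,-1.17,0],0,5]]}}

```text
t: 11.88
position: [0.4889, -0.0179, 0.1139]
tcp_rot: [-3.141, 0.0, 0.127]
wrist_force: [-0.5, 0.7, -2.9]
gripper_width: 0.0167
grasp_force: 58.8
```

```bash
python3 - <<'E'
from h import *
import cv2
s=robot.sense();im=robot.snapshot("wrist")
print(s['t'],s['position'],s['wrist_force'],s['gripper_width'])
cv2.imwrite("pics/w4.png",im[:,:,::-1])
E
```

```text
11.875 [ 0.4889086  -0.01786765  0.11391611] [-0.54748666  0.67151775 -2.90580147] 0.01665082053818107
```

View pics/w4.png

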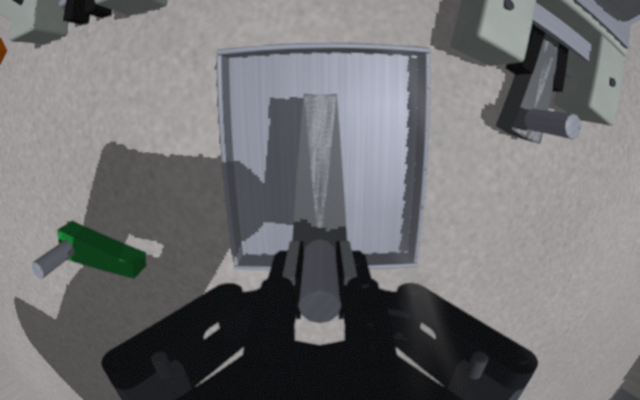

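The wedge hangs level above the tray. The tray's rim corners are at (219,50), (429,47), (417,267) and (233,267).

```bash
python3 - <<'E'
from h import *
s=robot.sense();c=np.array([wplane(*p,s,.025) for p in((219,50),(429,47),(417,267),(233,267))]);print(c,c.mean(0))
g=s['position'];a=s['tcp_rot'][2];print("wedge mid",g[:2]+.035*np.array([np.cos(a),np.sin(a)]))
E
```

```text
[[ 0.59717692  0.06536336  0.025     ]
 [ 0.61897958 -0.07888483  0.025     ]
 [ 0.45146719 -0.10396021  0.025     ]
 [ 0.43269737  0.04432244  0.025     ]] [ 0.52508027 -0.01828981  0.025     ]
wedge mid [ 0.52365595 -0.01314333]
```

Request:
{"op": "servo_tool", "data": {"rows": [[[0.02,-0.08,-0.2],0,5],[[0.02,-0.08,-0.45],0,5],[[0.02,-0.08,-0.7],0,5],[[0.02,-0.08,-0.88],0,5],[[0.02,-0.08,-0.88],0,5]]}}

```text
t: 12.55
position: [0.4895, -0.0228, 0.0601]
tcp_rot: [-3.141, 0.002, 0.128]
wrist_force: [-0.0, 0.7, -1.5]
gripper_width: 0.0167
grasp_force: 59.2
```

Request:
{"op": "servo_tool", "data": {"rows": [[[0,0,-0.04],0,5],[[0,0,-0.04],0,5],[[0,0,-0.04],0,5]]}}

```text
t: 12.92
position: [0.4902, -0.0229, 0.0591]
tcp_rot: [3.141, -0.001, 0.128]
wrist_force: [-0.3, -0.6, -1.0]
gripper_width: 0.0169
grasp_force: 59.2
```

Request:
{"op": "servo_tool", "data": {"rows": [[[0,0,-0.02],0,5],[[0,0,-0.04],0,5],[[0,0,-0.04],0,5],[[0,0,-0.04],0,5]]}}

```text
t: 13.42
position: [0.4904, -0.0229, 0.0588]
tcp_rot: [3.141, -0.001, 0.128]
wrist_force: [-7.2, 1.2, 30.5]
gripper_width: 0.0162
grasp_force: 62.6
```

Contact with the tray floor. I back off slightly and release.

Request:
{"op": "servo_tool", "data": {"rows": [[[0,0,0.04],0,5],[[0,0,0.04],0,20],[[0,0,0.04],0,40],[[0,0,0.04],0,60],[[0,0,0.04],0,60]]}}

```text
t: 14.05
position: [0.49, -0.0229, 0.0586]
tcp_rot: [-3.142, 0.0, 0.128]
wrist_force: [0.3, 1.0, -0.4]
gripper_width: 0.0597
grasp_force: 0.0
```

Request:
{"op": "servo_tool", "data": {"rows": [[[0,0,0.1],0,60],[[0,0,0.4],0,60],[[0,0,0.9],0,60],[[0,0,1.6],0,60],[[0,0,2.4],0,60]]}}

```text
t: 14.68
position: [0.4895, -0.0229, 0.2041]
tcp_rot: [-3.141, 0.001, 0.128]
wrist_force: [1.0, 0.7, -0.7]
gripper_width: 0.06
grasp_force: 0.0
```

Request:
{"op": "servo_tool", "data": {"rows": [[[0,-0.5,0.3],0,60],[[0,-1.3,0.3],0,60],[[0,-2.2,0.3],0,60],[[0,-3,0.3],0,60],[[0,-3,0.3],0,60]]}}

```text
t: 15.3
position: [0.4901, -0.2057, 0.2213]
tcp_rot: [3.141, -0.001, 0.124]
wrist_force: [-0.2, 1.2, -0.0]
gripper_width: 0.0596
grasp_force: 0.0
```

```bash
python3 - <<'E'
from bench import robot
import cv2
s=robot.sense();print(s['t'],s['position'],s['wrist_force'],s['gripper_width'])
im=cv2.convertScaleAbs(robot.snapshot("scene")[:,:,::-1][140:360,140:440],alpha=1.4)
cv2.imwrite("pics/end.png",cv2.resize(im,None,fx=2.6,fy=2.6))
E
```

```text
15.3 [ 0.49006981 -0.20569213  0.22127999] [-0.21885744  1.2125375  -0.01617468] 0.059556869344359956
```

View pics/end.png

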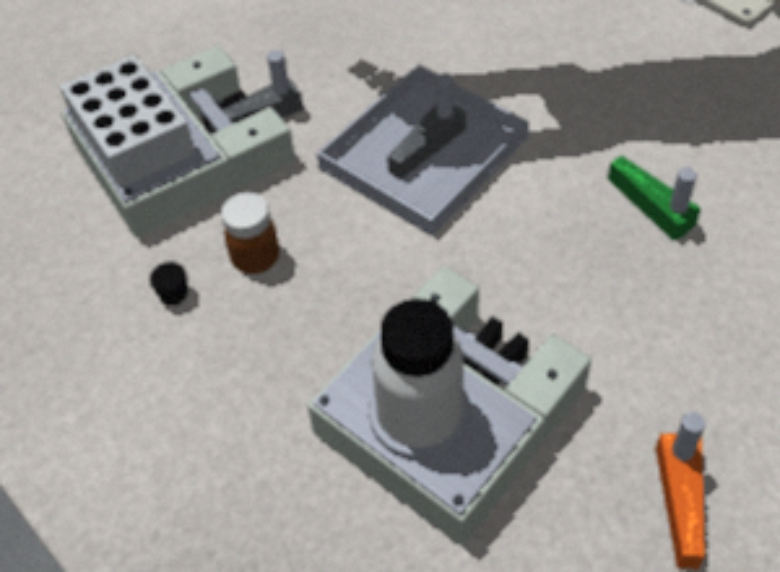

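The wedge lies flat in the tray, around crop (430,140). The round-bottle shaker's slot is empty, and the other wedge and the look-alikes have not moved.

```bash
python3 -c "
from bench import robot
print(robot.finish_job())"
```

```text
the job is handed in; nothing more can be done
None
```

The round-bottle shaker's wedge was pulled left, right and left again by about 1 cm each, slid out 80 mm towards the robot and laid flat in the steel tray. The other shaker's wedge was left in place, and the job was handed in at about 15 s.

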